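Release a sample tube from the bench dispenser with its flap lever

TASK

Push the white catch tray along its guide until it is fully home under the mouth of the tube dispenser. Then press the red pad at the long end of the lever all the way down with the fingertips, so that the heavy steel flap at the short end rises, and keep it down until the blue-capped tube has rolled out and lies in the tray. Finally let the lever come up again so that the flap shuts; push gently, grasp nothing, do not touch the flap or the tube, and leave everything else on the bench where it stands.

Things in the scene. Friction and masses are not known exactly. Their poses are not given: they have to be found in the camera images.
- dispenser: Tube dispenser fixed on the bench: grey base plate 300 x 450 x 6 mm, blue-walled white ramp falling 12 degrees to its own -y, ending in a mouth at y = 0, 60 mm up. Origin on the bench under the mouth's middle, z up, turned up to 0.2 rad about z. In its frame ramp, flap and tray are centred on x = 0, the tray slides along y, the lever lies along y at x = -115 mm. Highest fixed part 150 mm.
- flap: Heavy steel flap (0.85 kg, 116 x 90 x 10 mm, clear window, yellow stripe) over the ramp's mouth. Origin on its hinge, at (0, 50, 140) mm of the dispenser's frame; hinge along x. Shut, it slopes down and out to -y, 39 degrees off vertical. A brass peg on its -x side lies just over the lever's short end. It falls shut by its own weight. Not to be touched.
- flap_edge (a point): Middle of the flap's lower edge: 66 mm above the bench when shut, about 115 mm when the lever is fully down.
- lever_pad (a point): Centre of the top of the round red pad (38 mm across) at the lever's long end: the place to press. At rest at (-115, -207, 191) mm of the dispenser's frame, 191 mm above the bench, face sloping 0.30 rad; fully down, at its stop, at (-115, -215, 94) mm, sloping 0.28 rad the other way. Needs about 3 to 6 N; let go, a spring and the flap bring it back up.
- lever_pivot (a point): Pin of the steel lever (18 mm wide, 10 mm thick), at (-115, -48, 128) mm of the dispenser's frame, along x, between two blue cheeks 142 mm high. The long arm reaches 170 mm to -y to the pad's centre, the short arm 66 mm to +y under the flap's peg.
- tray_end (a point): Middle of the outer face of the catch tray's -y end wall (134 mm wide, 62 mm high, green label), 39 mm above the bench: the place to push. The tray starts pulled out 50 to 95 mm and slides along the dispenser's +y, with about 2 N of friction, to a firm stop; home, this point is at (0, -144, 39) mm of the dispenser's frame.
- tray_floor (a point): Middle of the tray's inner floor (126 by 125 mm inside), 12 mm above the bench; at (0, -77, 12) mm of the dispenser's frame when the tray is fully home. Side walls 50 mm, -y end wall 62 mm, +y wall 32 mm high, 4 to 5 mm thick.
- tube: Closed amber sample tube with a blue cap, 32 mm in diameter and 100 mm long, 70 g, lying across the ramp behind the shut flap. Origin: its centre; its x axis lies along the tube. It rolls out by itself once the flap is up and lands in the tray, where its centre is about 28 mm above the bench. Not to be touched by the robot.
- amber_jar: Amber jar with a white cap, 60 mm across, 100 mm high, standing beside the dispenser on the lever's side. Bystander; origin under its base.
- media_bottle: Glass bottle with a blue cap, 60 mm across, 130 mm high, standing beside the tray's guide. Bystander; origin under its base.
- tip_box: Yellow box of pipette tips with a clear lid, 85 by 120 by 57 mm. Bystander; origin under its base.
- tube_rack: Red rack with eight holes, 80 by 140 by 40 mm. Bystander; origin under its base.
- beaker: Glass beaker, 70 mm across, 90 mm high. Bystander; origin under its base.
- spatula: Spatula, 180 mm long, lying on the bench. Bystander; origin under its middle.
- buffer_pot: White pot with an orange cap, 52 mm across, 70 mm high, standing on the dispenser's base plate. Bystander; origin under its base.

How it is judged (in metres and radians):
On the way, in this order (a step that is already met when the one before it is completed fails the run):
1. the catch tray is pushed fully home (within 5 mm of its stop) while the flap is shut (y of tray_floor in the frame of dispenser above -0.082 m and z of flap_edge in the frame of dispenser below 0.075 m), for 0.2 s.
2. a fingertip presses the lever's pad down and the flap is raised, with the tray home (y of tray_floor in the frame of dispenser above -0.082 m and z of flap_edge in the frame of dispenser above 0.098 m and z of lever_pad in the frame of dispenser below 0.115 m and contact force between the fingers and dispenser above 0.5 N), for 0.2 s.
At the end, for the whole second after the job is handed in: The tray is home (within 5 mm of its stop), the tube lies on the tray's floor, still (below 30 mm/s), the flap is shut (its edge within 5 mm of its shut height) and the lever is back up (pad within 10 mm of its resting height) (y of tray_floor in the frame of dispenser above -0.082 m and z of flap_edge in the frame of dispenser below 0.071 m and z of lever_pad in the frame of dispenser above 0.18 m and x of tube in the frame of tray_floor between -0.03 and 0.03 m and y of tube in the frame of tray_floor between -0.06 and 0.06 m and z of tube in the frame of tray_floor between 0.008 and 0.025 m and linear speed of tube below 0.03 m/s); the robot touches nothing.
It fails at once if the fingers grip or force a part of the dispenser (over 60 N) (contact force between the fingers and dispenser above 60 N).
It fails at once if the robot touches the tube (contact force between any of the fingers, the arm and tube above 0.3 N).
It fails at once if the robot touches the flap (contact force between any of the fingers, the arm and flap above 0.5 N).
It fails at once if a bystander is moved more than 25 mm (distance of any of amber_jar, media_bottle, tip_box, tube_rack, beaker, spatula, buffer_pot from where it was at the start of the episode above 0.025 m).
It also fails if it takes over 48 s, if anything falls off the work surface, if the arm or the gripper's body presses on something with over 40 N, if the wrist force passes 120 N, or if a joint passes its speed limit or range.

ROBOT

A 6-joint arm with a two-finger parallel gripper is mounted at the origin on the work surface. World frame = base frame: x ahead of the robot, y to its left, z up, the work surface at z = 0. Lengths are in mm, angles in rad, forces in N, time in s.
With the tool pointing down it reaches from about 325 to 900 mm from the base axis. Payload 3.5 kg.
Tool frame: the origin (TCP) lies at the very end of the fingers, on their centre line; the grasp point (between the pads) lies manip.grip_point_offset behind it (manip.grip_point_offset is the distance from the TCP to the grasp point, in mm); z points along the fingers, y is the line along which they close (so a half turn about z gives the same grasp; the last joint's range is limited). The gripper opens to 85 mm and grips with 20 to 120 N. Pads are 22 mm wide; open, the fingers measure 114 mm over their backs; the gripper's body (76 mm by 85 mm) begins 54 mm behind the grasp point. The pads swing forward as they close: fully open they stand 13 mm farther back than shut.
Start: joints at [1.007, 0.276, -0.026, 1.268, 0, 1.467], TCP at [277.921, 559.805, 197.413] pointing down, gripper open.
Joint ranges: [-3.12, 3.12], [-0.85, 1.88], [-1.08, 1.24], [-1.95, 2.15], [-1.57, 1.53], [-3.14, 3.14]. Speed limits (rad/s): [2.57, 2.57, 3.14, 3.14, 3.14, 3.14].

INTERFACE

Orientations are given as a rotation vector (axis times angle).
In Python, from workcell import manip gives the robot as it stands.
- The arm moves only by the tool servo_tool, never from a script. Its argument "steps" is text: rows parted by semicolons, each of 7 numbers parted by spaces: the shift along the tool's x, y, z in mm, then the turn, a rotation vector about the tool's x, y, z in degrees, then the opening, from 0 (shut) to 1 (fully open). A call has 1 to 20 rows; each row is the pose to reach, as a shift and turn from the pose commanded when the call began, along the tool's axes at that moment; what a row does not reach only later rows make up. A row lasts 1/12 s, in which the tool goes at most 41.7 mm and 7.16 degrees, less where a joint would pass 70% of its speed; a pose out of reach is approached as far as the arm can. A call with a gripper value outside its range is refused whole. The fingers move at their own pace and stop on an object; "squeeze" is the grip in N (left out, the last holds). Time passes only in rows, so rows that repeat a pose let the fingers close. It gives the time, the measured TCP pose, the force, the opening and the grip force at its end, in the units of the state.
- manip.get_state(): the state, without advancing time (a new reading comes with each control period).
- manip.read_camera(name): name is "scene" or "top" or "wrist"; returns a dict with "img" (480x640x3 uint8, red, green, blue), "vfov" (degrees; the focal length in pixels is half the picture's height over the tangent of half this angle, whatever the lens; pixels are square), "cx", "cy" (the principal point, pixels), "world_from_camera" (4x4, takes a point from camera to world coordinates). Camera axes: x right, y up, looking along -z (the intrinsics and any distortion apply to the point x, -y, -z); pixel columns grow to the right and rows downward; lengths in mm; the calibration is good to about 2 mm. A picture is of the moment at which its call begins. There is no depth.
- manip.job_done(): hands the job in; it is judged then, once.
The state is a dict: "t": time; "joint_positions": joint angles; "qd": joint speeds; "joint_efforts": joint torques, N m; "position": TCP position; "orientation": TCP orientation; "contact_force": force on the tool from outside, world axes, zero at the start; "moment": the same for the moment, N m; "gripper_width": opening from 0.0 (shut) to 1.0 (fully open); "finger_force": force on a finger pad.
Only numpy, scipy, OpenCV 4.12 (cv2) and the standard library are available. Lean on these libraries where they do the work, as an engineer would, in place of code of your own. Each camera call takes 0.05 s, during which the arm holds its last target. There are 200 camera calls.

## Working session

There is one attempt and no reset: what is moved stays moved. The work goes in short steps, Python scripts to look and compute and a tool call to move; the robot and the scene stay as the last step left them, time stands still between calls to the robot, and variables do not carry over. Pictures are saved under pics/ and viewed, at most 10 in all, crops included, and the job is handed in when it is done.

Besides the shell and the picture viewer there is one more tool, called after "Emit:" by a JSON object that holds its "op" and its "data", one argument or row to a line. servo_tool: Moves the arm, as the interface text tells. Its arguments: {"type":"object","properties":{"steps":{"type":"string"},"squeeze":{"type":"number"}},"required":["steps"]}

```bash
mkdir -p pics; ls; python3 - <<'E'
from workcell import manip
import cv2,numpy as np
for n in("scene","top"):
    c=manip.read_camera(n);cv2.imwrite(f"pics/{n}0.png",c["img"][:,:,::-1]);print(n,c["vfov"],c["cx"],c["cy"],np.round(c["world_from_camera"],3).tolist(),[k for k in c])
s=manip.get_state();print(s)
E
```

```text
pics
scene 52.89856987963196 331.2076907731325 236.9562787236548 [[0.017, -0.726, 0.687, 1230.831], [1.0, 0.02, -0.004, -28.981], [-0.011, 0.687, 0.726, 847.514], [0.0, 0.0, 0.0, 1.0]] ['img', 'vfov', 'cx', 'cy', 'world_from_camera']
top 45.95917525296775 319.4279733238429 239.22570557324005 [[-0.016, 0.998, -0.063, 486.259], [-1.0, -0.017, -0.007, -61.975], [-0.008, 0.063, 0.998, 1240.633], [0.0, 0.0, 0.0, 1.0]] ['img', 'vfov', 'cx', 'cy', 'world_from_camera']
{'t': 0.1, 'joint_positions': array([ 1.00658017e+00,  2.77064140e-01, -2.77425204e-02,  1.26802222e+00,
        2.93515834e-05,  1.46739797e+00]), 'qd': array([ 0.00025756, -0.00080115,  0.0031559 ,  0.00069292, -0.00117909,
       -0.00091729]), 'joint_efforts': array([ 1.70982967e-04, -4.46706748e+01,  2.96128786e+01,  8.45396396e-03,
       -5.83522819e-05, -2.47403612e-06]), 'position': array([277.50529756, 559.14299645, 196.36770385]), 'orientation': array([-7.17304521e-01, -3.05789332e+00,  3.00072282e-03]), 'contact_force': array([-0.28941555,  0.13341282, -0.45934489]), 'moment': array([-0.01576414,  0.00514057,  0.02998556]), 'finger_force': 0.0, 'gripper_width': 1.0010758014898116}
```

View pics/top0.png

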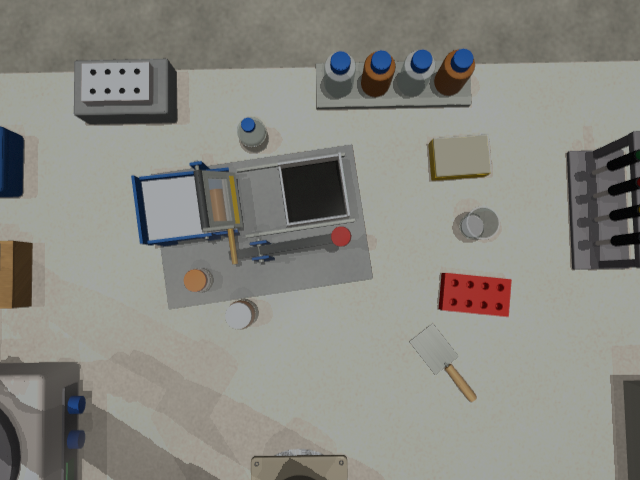

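View pics/scene0.png

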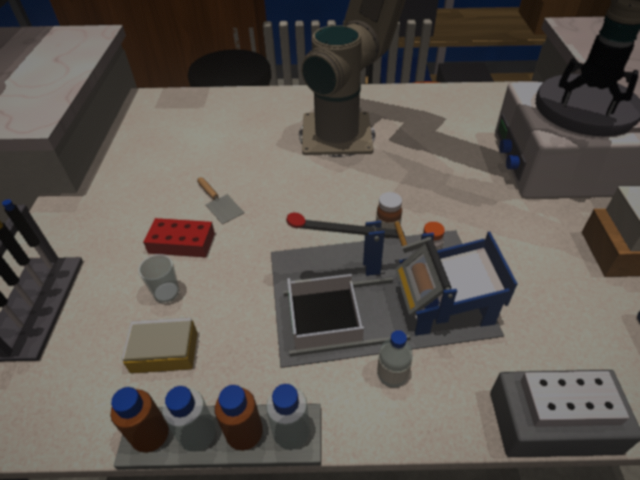

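The top view shows the red pad at (341,237), the tray's end wall near x≈345 (rows 155 to 215), and plate corners at (352,146), (372,277) and (168,308). The scene view shows the pad at (296,219). The dispenser's +y is roughly world +y.

```bash
cat > h.py <<'E'
from workcell import manip
import cv2,numpy as np
def proj(c,P):
    W=c["world_from_camera"];p=(np.atleast_2d(P)-W[:3,3])@W[:3,:3]
    f=240/np.tan(np.radians(c["vfov"]/2));return np.c_[c["cx"]+f*p[:,0]/-p[:,2],c["cy"]-f*p[:,1]/-p[:,2]]
def ray(c,u,v,z):
    W=c["world_from_camera"];f=240/np.tan(np.radians(c["vfov"]/2))
    d=W[:3,:3]@np.array([(u-c["cx"])/f,-(v-c["cy"])/f,-1]);o=W[:3,3];return o+d*(z-o[2])/d[2]
E
python3 - <<'E'
from h import *
t=manip.read_camera("top");s=manip.read_camera("scene")
for c,(x0,y0,x1,y1) in((t,(320,220,365,255)),(s,(280,205,315,235))):
    i=c["img"][y0:y1,x0:x1].astype(int);m=(i[:,:,0]>120)&(i[:,:,1]<80);v,u=np.nonzero(m)
    print(u.mean()+x0,v.mean()+y0,m.sum(),ray(c,u.mean()+x0,v.mean()+y0,191))
for p in((352,146),(372,277),(168,308)):print(ray(t,*p,6))
a=cv2.resize(t["img"][130:320,120:385],None,fx=3,fy=3,interpolation=cv2.INTER_CUBIC)
cv2.imwrite("pics/c1.png",a[:,:,::-1])
E
```

```text
340.2312925170068 235.9047619047619 294 [558.4504461  -93.50342034 191.        ]
295.8251748251748 217.8951048951049 143 [556.61157192 -93.72850789 191.        ]
[ 769.67836851 -128.75442314    6.        ]
[ 480.42194778 -166.45762483    6.        ]
[420.44186365 278.11987378   6.        ]
```

View pics/c1.png

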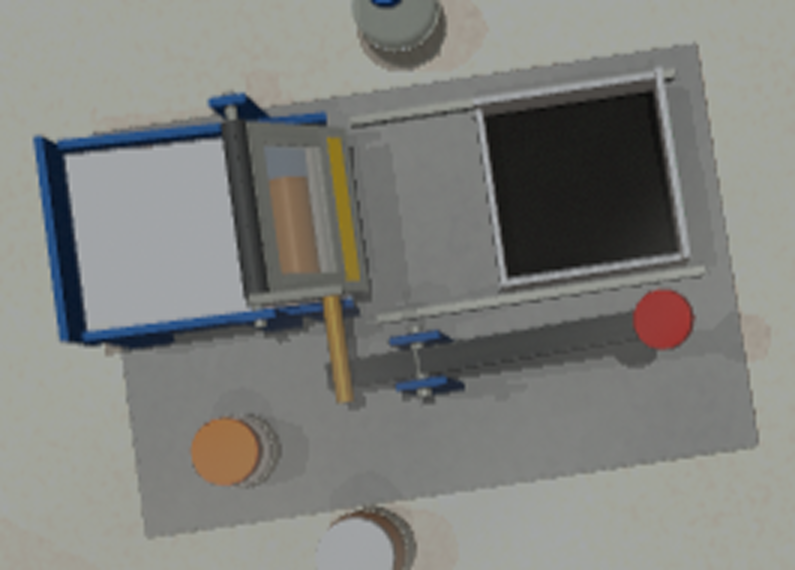

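The crop shows the plate corners, the tray rims and the pad clearly. Yaw is about 0.133 rad and the pad is at about (557.5,-93.6,191). I'll check these against the tray and overlay, then work out the moves.

```bash
cat >> h.py <<'E'
from scipy.spatial.transform import Rotation as R
TH=0.133;D=R.from_euler('z',TH).as_matrix();PAD=np.array([557.5,-93.6,191]);O=PAD-D@[-115,-207,191]
def loc(p):return D.T@(p-O)
def wor(*p):return O+D@np.array(p)
def move(P,yaw=False):
    s=manip.get_state();T=R.from_rotvec(s["orientation"])
    print("now",s["t"],loc(s["position"]).round(1),s["contact_force"].round(1))
    print("shift",T.inv().apply(np.asarray(P)-s["position"]).round(1))
    G=R.from_matrix(np.c_[-D[:,0],D[:,1],[0,0,-1]]);print("turn",np.degrees((T.inv()*G).as_rotvec()).round(1))
E
python3 - <<'E'
from h import *
t=manip.read_camera("top")
print(O)
for u,v in((661,68),(690,260)):print("tray end",loc(ray(t,120+u/3,130+v/3,70)))
for u,v in((340,395),(690,68)):pass
print("flap edge", [loc(ray(t,120+u/3,130+v/3,66)).round() for u,v in((338,140),(365,285))])
print("plate",[loc(ray(t,*p,6)).round() for p in((352,146),(372,277),(168,308))])
print("pivot",loc(ray(t,120+419/3,130+360/3,128)).round(), manip.grip_point_offset)
move(wor(0,-280,300))
E
```

```text
[644.03447515 126.82183333   0.        ]
tray end [  66.25605448 -238.32760146   70.        ]
tray end [ -69.71617411 -237.84507472   70.        ]
flap edge [array([51., -8., 66.]), array([-53., -12.,  66.])]
plate [array([  91., -270.,    6.]), array([-201., -269.,    6.]), array([-202.,  180.,    6.])]
pivot [-114.  -48.  128.] 18.700000000000003
now 0.25 [-305.7  477.4  196.8] [-0.2  0.7  0.3]
shift [-677.1 -456.8 -102.7]
turn [ -0.1  -0.  -34. ]
```

Emit:
{"op": "servo_tool", "data": {
  "steps": "0 0 -40 0 0 0 0;0 0 -80 0 0 0 0;-20 -15 -103 0 0 -5 0;-677 -457 -103 0 0 -10 0;-677 -457 -103 0 0 -17 0;-677 -457 -103 0 0 -24 0;-677 -457 -103 0 0 -31 0;-677 -457 -103 0 0 -34 0;-677 -457 -103 0 0 -34 0;-677 -457 -103 0 0 -34 0;-677 -457 -103 0 0 -34 0;-677 -457 -103 0 0 -34 0;-677 -457 -103 0 0 -34 0;-677 -457 -103 0 0 -34 0;-677 -457 -103 0 0 -34 0;-677 -457 -103 0 0 -34 0;-677 -457 -103 0 0 -34 0;-677 -457 -103 0 0 -34 0;-677 -457 -103 0 0 -34 0;-677 -457 -103 0 0 -34 0"
}}

```text
t: 1.92
position: [636.6, -73.4, 300.3]
orientation: [-0.208, 3.135, 0.0]
contact_force: [1.0, 1.6, 0.7]
gripper_width: 0.001
finger_force: 0.0
```

```bash
python3 - <<'E'
from h import *
move(wor(0,-280,300)); print(manip.get_state()["joint_positions"])
E
```

```text
now 1.9167 [ -33.9 -197.5  300.3] [1.  1.6 0.7]
shift [-34.  -82.5   0.3]
turn [ 0.  0. -0.]
[-2.15715776e-01  2.73890872e-01  1.83604805e-01  1.48055393e+00
  1.62088258e-04 -3.48029828e-01]
```

Emit:
{"op": "servo_tool", "data": {
  "steps": "-34 -82 0 0 0 0 0;-34 -82 0 0 0 0 0;-34 -82 0 0 0 0 0;-34 -82 40 0 0 0 0;-34 -82 80 0 0 0 0;-34 -82 120 0 0 0 0;-34 -82 160 0 0 0 0;-34 -82 200 0 0 0 0;-34 -82 230 0 0 0 0;-34 -82 250 0 0 0 0;-34 -82 260 0 0 0 0;-34 -82 265 0 0 0 0;-34 -82 265 0 0 0 0;-34 -82 265 0 0 0 0"
}}

```text
t: 3.08
position: [681.9, -148.5, 37.1]
orientation: [-0.208, 3.132, -0.001]
contact_force: [1.1, 0.7, 0.9]
gripper_width: 0.001
finger_force: 0.0
```

```bash
python3 - <<'E'
from h import *
move(wor(0,-170,35))
E
```

```text
now 3.0833 [   1.  -277.9   37.1] [1.1 0.7 0.9]
shift [  1.1 107.9   2. ]
turn [-0.1  0.1 -0. ]
```

Now push to y ≈ -168, about 10 mm short of the expected stop.

Emit:
{"op": "servo_tool", "data": {
  "steps": "0 8 0 0 0 0 0;0 14 0 0 0 0 0;0 19 0 0 0 0 0;0 24 0 0 0 0 0;0 30 0 0 0 0 0;0 37 0 0 0 0 0;0 44 0 0 0 0 0;0 51 0 0 0 0 0;0 58 0 0 0 0 0;0 65 0 0 0 0 0;0 72 0 0 0 0 0;0 79 0 0 0 0 0;0 86 0 0 0 0 0;0 93 0 0 0 0 0;0 99 0 0 0 0 0;0 104 0 0 0 0 0;0 107 0 0 0 0 0;0 109 0 0 0 0 0;0 109 0 0 0 0 0;0 109 0 0 0 0 0"
}}

```text
t: 4.75
position: [666.3, -40.3, 35.5]
orientation: [-0.208, 3.135, -0.0]
contact_force: [0.3, 0.9, 0.4]
gripper_width: 0.0
finger_force: 0.0
```

```bash
python3 - <<'E'
from h import *
move(wor(0,-158,35))
t=manip.read_camera("top")
a=cv2.resize(t["img"][130:320,150:415],None,fx=3,fy=3,interpolation=cv2.INTER_CUBIC)
cv2.imwrite("pics/c2.png",a[:,:,::-1])
E
```

```text
now 4.75 [-1.000e-01 -1.685e+02  3.550e+01] [0.3 0.9 0.4]
shift [-0.1 10.5  0.5]
turn [-0.  0. -0.]
```

View pics/c2.png

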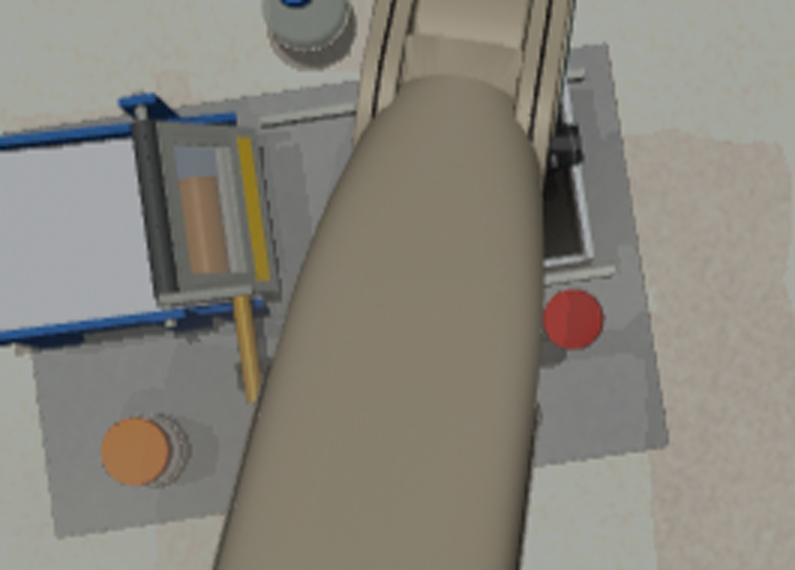

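```bash
python3 - <<'E'
from h import *
t=manip.read_camera("top")
s=manip.get_state();print(proj(t,s["position"]),"crop",(proj(t,s["position"])-[150,130])*3)
for u,v in((563,70),(590,262)):print("tray end",loc(ray(t,150+u/3,130+v/3,70)))
c=manip.read_camera("scene")
a=cv2.resize(c["img"][200:380,250:515],None,fx=3,fy=3,interpolation=cv2.INTER_CUBIC)
cv2.imwrite("pics/s2.png",a[:,:,::-1])
E
```

```text
[[312.47281857 191.20203967]] crop [[487.41845572 183.60611901]]
tray end [  65.70059746 -232.60017266   70.        ]
tray end [ -70.05540665 -230.79106063   70.        ]
```

View pics/s2.png

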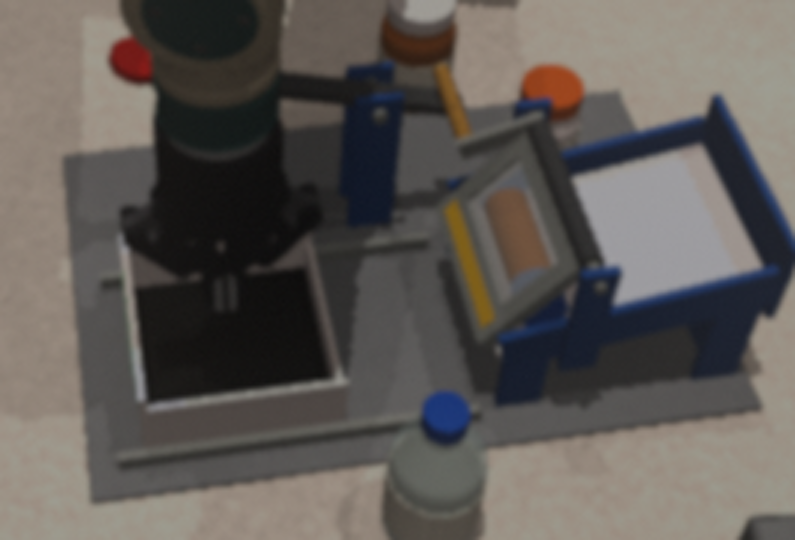

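The picture shows the fingertips inside the tray. The end wall is at y ≈ -231, moved only about 6 mm, and the flap is still shut. So the fingers got past the wall, possibly because they yield along their closing direction. I'll lift out, go back outside, and turn 90° so the push goes across the stiff finger direction.

Emit:
{"op": "servo_tool", "data": {
  "steps": "0 0 -40 0 0 0 0;0 0 -80 0 0 0 0;0 0 -95 0 0 0 0;0 -40 -95 0 0 7 0;0 -80 -95 0 0 14 0;0 -122 -95 0 0 21 0;0 -122 -95 0 0 28 0;0 -122 -95 0 0 35 0;0 -122 -95 0 0 42 0;0 -122 -95 0 0 49 0;0 -122 -95 0 0 56 0;0 -122 -95 0 0 63 0;0 -122 -95 0 0 70 0;0 -122 -95 0 0 77 0;0 -122 -95 0 0 84 0;0 -122 -95 0 0 90 0;0 -122 -50 0 0 90 0;0 -122 -20 0 0 90 0;0 -122 0 0 0 90 0;0 -122 0 0 0 90 0"
}}

```text
t: 6.57
position: [677.1, -159.7, 29.1]
orientation: [-2.063, -2.356, 0.007]
contact_force: [-1.3, 0.9, -0.1]
gripper_width: 0.0
finger_force: 0.0
```

```bash
python3 - <<'E'
from h import *
move(wor(0,-255,39))
w=manip.read_camera("scene")
a=np.vstack([cv2.resize(w["img"][200:380,250:515],(600,400))])
t=manip.read_camera("top");print((proj(w,wor(0,-231,39))[0]-[250,200])*600/265)
cv2.imwrite("pics/s3.png",a[:,:,::-1])
E
```

```text
now 6.5667 [  -5.2 -288.4   29.1] [-1.3  0.9 -0.1]
shift [33.4  5.1 -9.8]
turn [ -0.2  -0.7 -90. ]
[100.77236234 256.33789449]
```

View pics/s3.png

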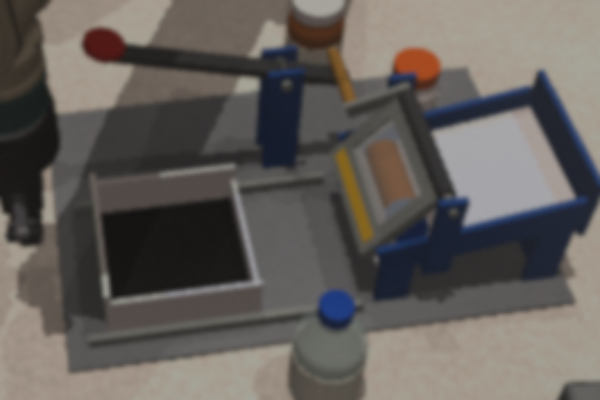

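Emit:
{"op": "servo_tool", "data": {
  "steps": "10 2 -5 0 0 0 0;20 5 -8 0 0 0 0;30 5 -8 0 0 0 0;36 5 -8 0 0 0 0;40 5 -8 0 0 0 0;43 5 -8 0 0 0 0;46 5 -8 0 0 0 0;49 5 -8 0 0 0 0;52 5 -8 0 0 0 0;54 5 -8 0 0 0 0;56 5 -8 0 0 0 0"
}}

```text
t: 7.58
position: [679.7, -104.9, 43.2]
orientation: [-2.069, -2.363, 0.0]
contact_force: [-1.1, -0.4, -0.3]
gripper_width: -0.002
finger_force: 0.0
```

```bash
python3 - <<'E'
from h import *
move(wor(0,-155,39))
t=manip.read_camera("top");w=manip.read_camera("scene")
a=np.hstack([cv2.resize(w["img"][200:380,240:440],(400,360)),cv2.resize(t["img"][130:310,230:430],(400,360))])
cv2.imwrite("pics/s4.png",a[:,:,::-1])
E
```

```text
now 7.5833 [   4.7 -234.4   43.2] [-1.1 -0.4 -0.3]
shift [79.4 -4.7  4.2]
turn [ -0.  -0. -90.]
```

View pics/s4.png

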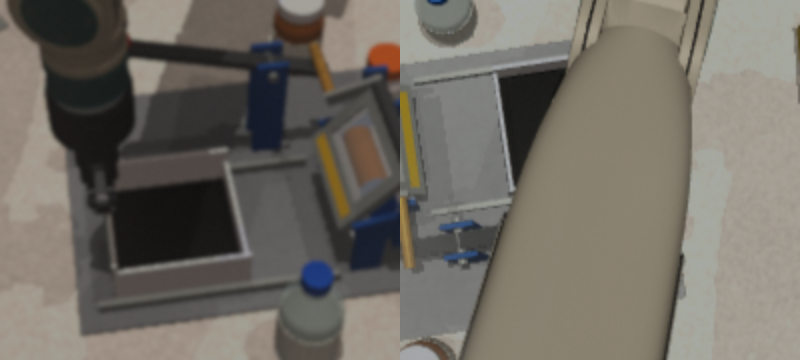

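```bash
cat >> h.py <<'E'
def wall():
    # brightest column of the tray's +y wall top in "top", rows 180..  -> local y at z=40
    t=manip.read_camera("top");b=cv2.imread("pics/top0.png");out=[]
    for img in(b[:,:,::-1],t["img"]):
        g=img.astype(float).mean(2);r=[]
        for v in range(165,185,3):
            best=None
            row=g[v,222:300];d=np.argmin(np.diff(row))  # bright wall -> black floor
            r.append(loc(ray(t,222+d+.5,v,40))[1])
        out.append(np.round(r,0))
    print("wall y init/now",*out)
    s=manip.get_state();print(s["t"],loc(s["position"]).round(1),(D.T@s["contact_force"]).round(1),s["moment"].round(2))
E
python3 -c "
from h import *
wall()"
```

```text
wall y init/now [-103. -108. -110. -109. -108. -109. -108.] [ -99. -104. -103. -104. -103. -105. -104.]
7.7333 [   4.7 -234.4   43.3] [-0.1 -0.1 -0.3] [ 0.04 -0.01 -0.01]
```

Emit:
{"op": "servo_tool", "data": {
  "steps": "2 0 3 0 0 0 0;4 -3 5 0 0 0 0;6 -4 5 0 0 0 0;8 -4 5 0 0 0 0;10 -4 5 0 0 0 0"
}}

```text
t: 8.15
position: [674.3, -95.3, 38.3]
orientation: [-2.069, -2.363, 0.0]
contact_force: [0.0, -0.1, 0.4]
gripper_width: 0.002
finger_force: 0.0
```

```bash
python3 -c "
from h import *
wall()
w=manip.read_camera('wrist')
t=manip.read_camera('scene')
a=np.hstack([cv2.resize(w['img'],(400,300)),cv2.resize(t['img'][220:340,250:410],(400,300),interpolation=cv2.INTER_CUBIC)])
cv2.imwrite('pics/s5.png',np.clip(a[:,:,::-1]*1.6,0,255))"
```

```text
wall y init/now [-103. -108. -110. -109. -108. -109. -108.] [ -99. -104. -103. -104. -103. -105. -104.]
8.2 [   0.7 -223.8   38.4] [-0.   1.2  0.2] [0.01 0.03 0.05][ WARN:0@4.176] global loadsave.cpp:1063 imwrite_ Unsupported depth image for selected encoder is fallbacked to CV_8U.
```

View pics/s5.png

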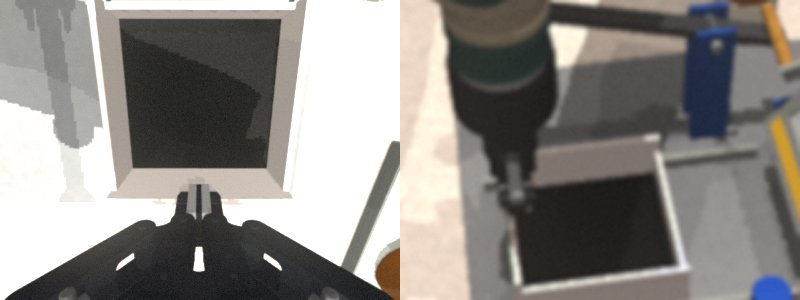

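```bash
python3 -c "
from h import *
w=manip.read_camera('wrist')
for u,v,z in((320,317,70),(320,267,12),(320,25,12),(160,5,40),(320,13,40),(175,317,70),(470,317,70)):print(u,v,z,loc(ray(w,u,v,z)).round(1))
print('tcp px',proj(w,manip.get_state()['position'])/1.6, loc(w['world_from_camera'][:3,3]))
"
```

```text
320 317 70 [   1.5 -228.8   70. ]
320 267 12 [   1.8 -228.3   12. ]
320 25 12 [   1.5 -101.5   12. ]
160 5 40 [ -64.9 -100.4   40. ]
320 13 40 [   1.4 -103.2   40. ]
175 317 70 [ -62.9 -228.8   70. ]
470 317 70 [  68.1 -228.8   70. ]
tcp px [[199.19353474 174.46129244]] [   0.44521511 -146.0728031   215.78197751]
```

The wrist view puts the tray's end wall at y = -233 to -228.5, with the fingertip at -224. They overlap and the force reads zero. I'll withdraw and check whether the wall reacts.

Emit:
{"op": "servo_tool", "data": {
  "steps": "-4 0 0 0 0 0 0;-8 0 0 0 0 0 0;-12 0 0 0 0 0 0;-16 0 0 0 0 0 0;-20 0 0 0 0 0 0;-24 0 0 0 0 0 0;-28 0 0 0 0 0 0;-32 0 0 0 0 0 0;-36 0 0 0 0 0 0"
}}

```text
t: 9.1
position: [679.4, -131.7, 38.4]
orientation: [-2.07, -2.364, 0.0]
contact_force: [-0.1, 0.6, -0.1]
gripper_width: 0.001
finger_force: 0.0
```

```bash
python3 -c "
from h import *
wall()
w=manip.read_camera('wrist')
cv2.imwrite('pics/w6.png',cv2.convertScaleAbs(w['img'][:,:,::-1],alpha=1.2))"
```

```text
wall y init/now [-103. -108. -110. -109. -108. -109. -108.] [ -99. -104. -103. -104. -103. -105. -104.]
9.15 [   0.9 -261.8   38.5] [ 0.3 -1.2 -0.7] [-0.05 -0.04 -0.01]
```

View pics/w6.png

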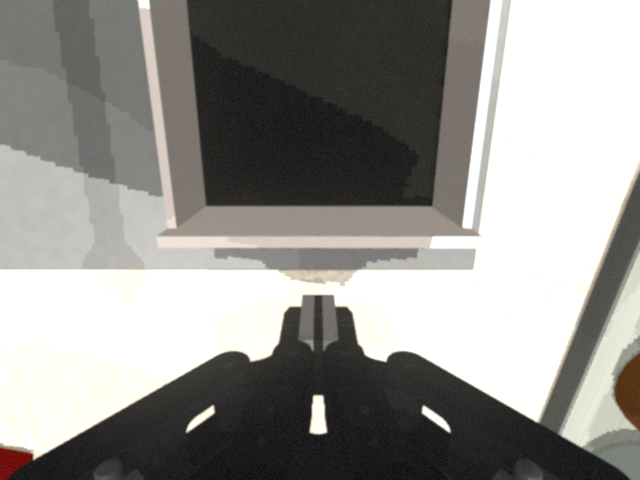

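Withdrawing left the tray unmoved, so the fingertip passes through the wall at this height. I'll try lower, so that more of the fingers' length meets the wall, and check the force and the tray.

Emit:
{"op": "servo_tool", "data": {
  "steps": "0 0 12 0 0 0 0;0 0 22 0 0 0 0;4 0 22 0 0 0 0;8 0 22 0 0 0 0;12 0 22 0 0 0 0;15 0 22 0 0 0 0;18 0 22 0 0 0 0;21 0 22 0 0 0 0;24 0 22 0 0 0 0;27 0 22 0 0 0 0;30 0 22 0 0 0 0;30 0 22 0 0 0 0"
}}

```text
t: 10.2
position: [675.6, -100.8, 16.7]
orientation: [2.069, 2.364, 0.001]
contact_force: [1.2, -0.8, 0.6]
gripper_width: -0.0
finger_force: 0.3
```

```bash
python3 -c "
from h import *
wall()"
```

```text
wall y init/now [-103. -108. -110. -109. -108. -109. -108.] [-101.  -89.  -90.  -90.  -91.  -90.  -91.]
10.25 [   1.  -229.8   16.7] [0.3 0.1 0.1] [-0.05 -0.03 -0.02]
```

Lower works. The tray moved 14 mm and the finger face and the wall agree (-219). I'll continue at the same height and gentle speed.

Emit:
{"op": "servo_tool", "data": {
  "steps": "3 0 0 0 0 0 0;6 0 0 0 0 0 0;10 0 0 0 0 0 0;14 0 0 0 0 0 0;18 0 0 0 0 0 0;22 0 0 0 0 0 0;26 0 0 0 0 0 0;30 0 0 0 0 0 0;34 0 0 0 0 0 0;38 0 0 0 0 0 0;42 0 0 0 0 0 0;46 0 0 0 0 0 0;50 0 0 0 0 0 0;54 0 0 0 0 0 0;58 0 0 0 0 0 0;61 0 0 0 0 0 0;64 0 0 0 0 0 0;66 0 0 0 0 0 0;68 0 0 0 0 0 0;68 0 0 0 0 0 0"
}}

```text
t: 11.92
position: [666.0, -33.5, 16.3]
orientation: [-2.068, -2.364, -0.0]
contact_force: [1.0, 0.3, 0.7]
gripper_width: 0.0
finger_force: 0.4
```

```bash
cat >>h.py <<'E'
def wall2():
    w=manip.read_camera('wrist');g=w['img'].astype(float).mean(2)
    s=manip.get_state();print(s["t"],loc(s["position"]).round(1),(D.T@s["contact_force"]).round(1))
    for x in(-45,-35,35,45):
        ys=np.arange(-240,-120,.5);p=proj(w,np.array([wor(x,y,12) for y in ys]))
        q=cv2.remap(g.astype(np.float32),p[None].astype(np.float32),None,cv2.INTER_LINEAR)[0]
        k=np.argmin(np.diff(q));print("floor -y edge at x",x,ys[k],"-> home -139.5")
E
python3 -c "
from h import *
wall2();w=manip.read_camera('wrist');cv2.imwrite('pics/w7.png',w['img'][:,:,::-1])"
```

```text
11.9667 [   0.2 -161.8   16.1] [ 0.2 -0.4  1.1]
floor -y edge at x -45 -147.5 -> home -139.5
floor -y edge at x -35 -147.5 -> home -139.5
floor -y edge at x 35 -147.5 -> home -139.5
floor -y edge at x 45 -147.5 -> home -139.5
```

View pics/w7.png

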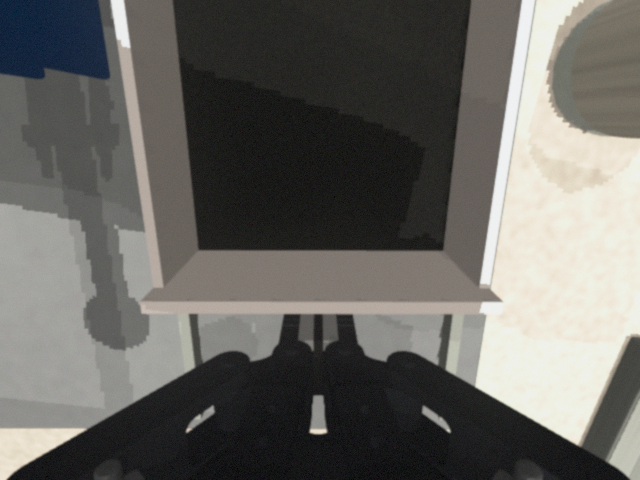

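The wrist view shows the fingers outside the wall, with the tray floor's edge at y = -147.5, about 8 mm short of home.

Emit:
{"op": "servo_tool", "data": {
  "steps": "2 0 0 0 0 0 0;4 0 0 0 0 0 0;5.5 0 0 0 0 0 0;6.5 0 0 0 0 0 0;7.5 0 0 0 0 0 0;8 0 0 0 0 0 0;8.5 0 0 0 0 0 0;8.5 0 0 0 0 0 0"
}}

```text
t: 12.68
position: [664.5, -26.1, 16.0]
orientation: [-2.069, -2.363, 0.003]
contact_force: [-2.5, -4.2, -1.2]
gripper_width: -0.001
finger_force: 1.8
```

```bash
python3 -c "
from h import *
wall2()"
```

```text
12.7333 [ 1.000e-01 -1.543e+02  1.600e+01] [-2.1 -5.  -1.5]
floor -y edge at x -45 -140.0 -> home -139.5
floor -y edge at x -35 -140.0 -> home -139.5
floor -y edge at x 35 -140.0 -> home -139.5
floor -y edge at x 45 -140.0 -> home -139.5
```

Emit:
{"op": "servo_tool", "data": {
  "steps": "0.7 0 0 0 0 0 0;1.4 0 0 0 0 0 0;1.4 0 0 0 0 0 0;1.4 0 0 0 0 0 0"
}}

```text
t: 13.07
position: [664.5, -26.2, 16.0]
orientation: [2.07, 2.361, -0.006]
contact_force: [-1.2, -7.5, -2.1]
gripper_width: 0.001
finger_force: 3.5
```

```bash
python3 -c "
from h import *
wall2();move(wor(-115,-212,240))"
```

```text
13.1167 [   0.  -154.4   16.1] [-2.2 -6.4 -2.3]
floor -y edge at x -45 -140.0 -> home -139.5
floor -y edge at x -35 -140.0 -> home -139.5
floor -y edge at x 35 -140.0 -> home -139.5
floor -y edge at x 45 -140.0 -> home -139.5
now 13.1167 [   0.  -154.4   16.1] [-1.4 -6.7 -2.3]
shift [ -58.6 -115.3 -223.6]
turn [ -0.2   0.1 -90.1]
```

Home against the stop: the floor edge stays at -140 while the force rises. Now back off, lift, and move over the pad.

Emit:
{"op": "servo_tool", "data": {
  "steps": "-10 0 0 0 0 0 0;-25 0 0 0 0 0 0;-25 0 -40 0 0 0 0;-30 0 -80 0 0 0 0;-40 0 -120 0 0 0 0;-50 0 -160 0 0 0 0;-58 0 -200 0 0 0 0;-58 0 -224 0 0 0 0;-58 -35 -224 0 0 0 0;-58 -70 -224 0 0 0 0;-58 -100 -224 0 0 0 0;-58 -115 -224 0 0 0 0;-58 -115 -224 0 0 0 0;-58 -115 -224 0 0 0 0"
}}

```text
t: 14.28
position: [559.3, -97.4, 241.4]
orientation: [2.069, 2.361, 0.004]
contact_force: [-0.3, -0.2, 0.5]
gripper_width: -0.002
finger_force: 0.0
```

```bash
python3 -c "
from h import *
move(wor(-115,-212,198))
w=manip.read_camera('wrist');i=w['img'].astype(int);m=(i[:,:,0]>120)&(i[:,:,1]<70)&(i[:,:,2]<70);v,u=np.nonzero(m);print(m.sum(),u.min(),u.max(),v.min(),v.max(),loc(ray(w,(u.min()+u.max())/2,v.mean(),191)))"
```

```text
now 14.2833 [-113.7 -211.   241.4] [-0.3 -0.2  0.5]
shift [-1.  -1.4 43.4]
turn [  0.1   0.1 -90.1]
3027 167 618 214 468 [ -64.36303029 -227.21460334  191.        ]
```

Emit:
{"op": "servo_tool", "data": {
  "steps": "-1 -1 20 0 0 0 0;-1 -1 35 0 0 0 0;-1 -1 43 0 0 0 0;-1 -1 48 0 0 0 0;-1 -1 53 0 0 0 0;-1 -1 58 0 0 0 0;-1 -1 64 0 0 0 0;-1 -1 70 0 0 0 0;-1 -1 76 0 0 0 0;-1 -1 76 0 0 0 0"
}}

```text
t: 15.17
position: [557.0, -97.8, 163.0]
orientation: [-2.068, -2.362, 0.001]
contact_force: [-0.1, 0.6, -0.4]
gripper_width: -0.002
finger_force: 0.0
```

```bash
python3 -c "
from h import *
move(wor(-115,-214,98))
w=manip.read_camera('top');i=w['img'].astype(int)
c=manip.read_camera('scene')
a=cv2.resize(c['img'][180:360,250:515],(795,540),interpolation=cv2.INTER_CUBIC)
cv2.imwrite('pics/s8.png',cv2.convertScaleAbs(a[:,:,::-1],alpha=1.3))"
```

```text
now 15.1667 [-116.1 -211.   163. ] [-0.1  0.6 -0.4]
shift [-3.   1.2 65. ]
turn [ -0.   -0.1 -90. ]
```

View pics/s8.png

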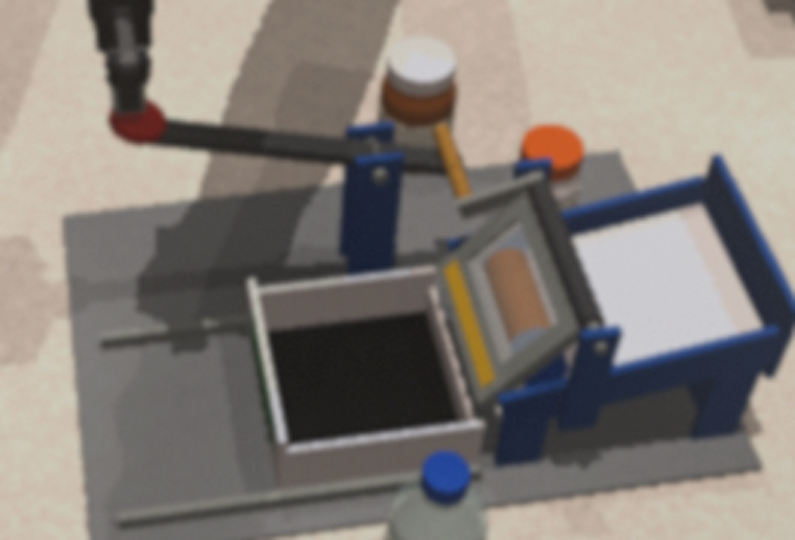

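The picture shows the fingertips resting on the pad's top while the reported TCP is z = 163. So the real finger ends sit about 28 mm above the reported TCP, which also explains the fingers riding over the tray wall earlier. The tray is home and the flap is shut. Pressing on, I expect full travel near TCP z ≈ 66.

Emit:
{"op": "servo_tool", "data": {
  "steps": "0 1 5 0 0 0 0;-1 1 10 0 0 0 0;-1 1 15 0 0 0 0;-2 1 20 0 0 0 0;-2 1 25 0 0 0 0;-2 1 30 0 0 0 0;-2 1 35 0 0 0 0;-2 1 40 0 0 0 0;-2 1 45 0 0 0 0;-2 1 50 0 0 0 0;-2 1 55 0 0 0 0;-2 1 60 0 0 0 0;-2 1 65 0 0 0 0;-2 1 65 0 0 0 0"
}}

```text
t: 16.43
position: [558.6, -99.7, 98.2]
orientation: [-2.069, -2.363, 0.001]
contact_force: [0.4, -2.4, 3.2]
gripper_width: -0.007
finger_force: 1.8
```

```bash
cat >>h.py <<'E'
def padz():
    s=manip.get_state();print(s["t"],loc(s["position"]).round(1),(D.T@s["contact_force"]).round(1))
    c=manip.read_camera("scene");i=c["img"][200:290,270:325].astype(int);m=(i[:,:,0]>90)&(i[:,:,1]<50)
    n,_,st,ce=cv2.connectedComponentsWithStats(m.astype(np.uint8));k=1+np.argmax(st[1:,4]);print("pad px",ce[k]+[270,200],st[k])
    for z in(191,180,160,140,120,105,94):print(z,proj(c,wor(-115,-213,z)).round(1)[0],end=" ")
E
python3 -c "
from h import *
padz()"
```

```text
16.4333 [-114.7 -213.2   98.2] [ 0.1 -2.4  3.2]Traceback (most recent call last):
  File "<string>", line 3, in <module>
    padz()
    ~~~~^^
  File "h.py", line 40, in padz
    n,_,st,ce=cv2.connectedComponentsWithStats(m.astype(np.uint8));k=1+np.argmax(st[1:,4]);print("pad px",ce[k]+[270,200],st[k])
                                                                       ~~~~~~~~~^^^^^^^^^^
    return _wrapfunc(a, 'argmax', axis=axis, out=out, **kwds)
    return bound(*args, **kwds)
ValueError: attempt to get argmax of an empty sequence
```

The press force is 3 N, as expected. Continuing.

Emit:
{"op": "servo_tool", "data": {
  "steps": "0 0 4 0 0 0 0;0 0 8 0 0 0 0;0 0 12 0 0 0 0;0 0 16 0 0 0 0;0 0 19 0 0 0 0;0 0 22 0 0 0 0;0 0 24 0 0 0 0;0 0 26 0 0 0 0;0 0 26 0 0 0 0"
}}

```text
t: 17.23
position: [558.7, -98.5, 72.8]
orientation: [-2.067, -2.363, -0.003]
contact_force: [-1.3, 1.9, 5.3]
gripper_width: 0.002
finger_force: 2.4
```

```bash
python3 -c "
from h import *
s=manip.get_state();print(s['t'],loc(s['position']).round(1),(D.T@s['contact_force']).round(1))
c=manip.read_camera('scene')
a=cv2.resize(c['img'][180:360,250:515],(795,540),interpolation=cv2.INTER_CUBIC)
cv2.imwrite('pics/s9.png',cv2.convertScaleAbs(a[:,:,::-1],alpha=1.3))"
```

```text
17.2333 [-114.5 -212.    72.8] [-1.   2.   5.3]
```

View pics/s9.png

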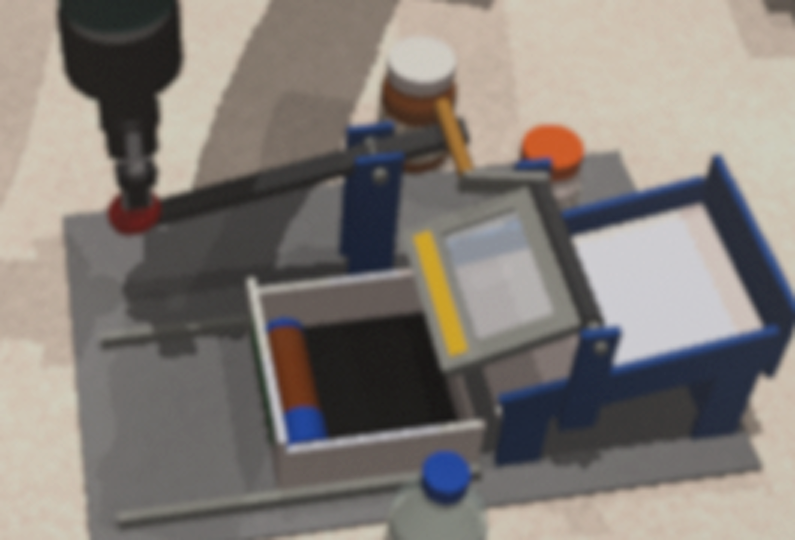

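The tube has rolled into the tray against the end wall, and the flap is up. I'll press the last few mm to the stop and hold.

Emit:
{"op": "servo_tool", "data": {
  "steps": "0 0 2 0 0 0 0;0 0 4 0 0 0 0;0 0 6 0 0 0 0;0 0 7 0 0 0 0;0 0 7 0 0 0 0;0 0 7 0 0 0 0;0 0 7 0 0 0 0;0 0 7 0 0 0 0"
}}

```text
t: 17.95
position: [559.0, -98.4, 66.4]
orientation: [-2.067, -2.363, -0.004]
contact_force: [-1.0, 3.3, 5.8]
gripper_width: -0.0
finger_force: 2.7
```

Emit:
{"op": "servo_tool", "data": {
  "steps": "0 0 2 0 0 0 0;0 0 3 0 0 0 0;0 0 3 0 0 0 0;0 0 3 0 0 0 0;0 0 3 0 0 0 0;0 0 3 0 0 0 0"
}}

```text
t: 18.45
position: [559.2, -98.4, 63.5]
orientation: [-2.067, -2.363, -0.004]
contact_force: [-1.4, 1.8, 7.1]
gripper_width: 0.003
finger_force: 2.8
```

```bash
python3 -c "
from h import *
c=manip.read_camera('scene')
for z in(120,110,100,94,88):print(z,((proj(c,wor(-115,-215,z))[0]-[250,180])*3).round())
t=manip.read_camera('top')
for z in (66,98,115):
  y=50-np.sqrt(95.3**2-(140-z)**2);print(z,y,((proj(c,[wor(-50,y,z),wor(50,y,z)])-[250,180])*3).round().tolist())
a=cv2.resize(c['img'][180:360,250:515],(795,540),interpolation=cv2.INTER_CUBIC)
h=cv2.cvtColor(a,cv2.COLOR_RGB2HSV);m=cv2.inRange(h,(22,140,60),(32,255,255));v,u=np.nonzero(m);print('stripe',u.min(),u.max(),v.min(),v.max())
m=(cv2.inRange(h,(0,150,50),(6,255,255))|cv2.inRange(h,(174,150,50),(180,255,255)))[:300,:250];v,u=np.nonzero(m);print('pad',u.min(),u.max(),v.min(),v.max())
"
```

```text
120 [133. 190.]
110 [134. 200.]
100 [135. 210.]
94 [135. 215.]
88 [136. 221.]
66 -10.050728555114134 [[441.0, 276.0], [478.0, 395.0]]
98 -35.54583566720241 [[408.0, 251.0], [444.0, 371.0]]
115 -41.96243798421179 [[401.0, 236.0], [437.0, 356.0]]
stripe 414 464 227 348
pad 115 162 208 239
```

The pad is at about 94 mm and the flap edge at about 115 mm, so the lever is fully down and has been held. Now release gently.

Emit:
{"op": "servo_tool", "data": {
  "steps": "0 0 -6 0 0 0 0;0 0 -12 0 0 0 0;0 0 -18 0 0 0 0;0 0 -24 0 0 0 0;0 0 -30 0 0 0 0;0 0 -36 0 0 0 0;0 0 -42 0 0 0 0;0 0 -48 0 0 0 0;0 0 -54 0 0 0 0;0 0 -60 0 0 0 0;0 0 -66 0 0 0 0;0 0 -72 0 0 0 0;0 0 -78 0 0 0 0;0 0 -84 0 0 0 0;0 0 -90 0 0 0 0;0 0 -96 0 0 0 0;0 0 -102 0 0 0 0;0 0 -110 0 0 0 0;0 0 -130 0 0 0 0;0 0 -160 0 0 0 0"
}}

```text
t: 20.22
position: [556.7, -99.6, 221.3]
orientation: [-2.066, -2.359, 0.005]
contact_force: [0.3, -0.7, -0.6]
gripper_width: -0.0
finger_force: 0.0
```

Emit:
{"op": "servo_tool", "data": {
  "steps": "0 0 -30 0 0 0 0;-40 0 -40 0 0 0 0;-80 0 -40 0 0 0 0;-100 0 -40 0 0 0 0;-100 0 -40 0 0 0 0;-100 0 -40 0 0 0 0;-100 0 -40 0 0 0 0"
}}

```text
t: 20.8
position: [572.0, -198.8, 263.3]
orientation: [-2.069, -2.363, 0.0]
contact_force: [0.3, 0.1, -0.5]
gripper_width: 0.003
finger_force: 0.0
```

```bash
python3 -c "
from h import *
c=manip.read_camera('scene')
a=cv2.resize(c['img'][180:360,250:515],(795,540),interpolation=cv2.INTER_CUBIC)
h=cv2.cvtColor(a,cv2.COLOR_RGB2HSV);m=cv2.inRange(h,(22,140,60),(32,255,255));v,u=np.nonzero(m);print('stripe',u.min(),u.max(),v.min(),v.max())
m=(cv2.inRange(h,(0,150,50),(6,255,255))|cv2.inRange(h,(174,150,50),(180,255,255)))[:300,:250];v,u=np.nonzero(m);print('pad',u.min(),u.max(),v.min(),v.max())
b=cv2.resize(cv2.imread('pics/scene0.png')[180:360,250:515,::-1],(795,540),interpolation=cv2.INTER_CUBIC)
h=cv2.cvtColor(b,cv2.COLOR_RGB2HSV);m=cv2.inRange(h,(22,140,60),(32,255,255));v,u=np.nonzero(m);print('stripe0',u.min(),u.max(),v.min(),v.max())
m=(cv2.inRange(h,(0,150,50),(6,255,255))|cv2.inRange(h,(174,150,50),(180,255,255)))[:300,:250];v,u=np.nonzero(m);print('pad0',u.min(),u.max(),v.min(),v.max())
t=manip.read_camera('top');g=t['img']
m=cv2.inRange(cv2.cvtColor(g,cv2.COLOR_RGB2HSV),(5,120,40),(20,255,255))[140:230,240:330];v,u=np.nonzero(m);print('tube in tray',loc(ray(t,u.mean()+240,v.mean()+140,36))-[0,-77,12],m.sum()) if len(u) else 0
r=[]
for v in range(175,205,5):
  row=g[v,270:340].astype(float).mean(1);r.append(row.argmax()+270);print(v,r[-1],loc(ray(t,r[-1],v,70))[1].round(1),end=' ')
"
```

```text
Traceback (most recent call last):
ValueError: zero-size array to reduction operation minimum which has no identity
```

I've gone over the picture-viewing limit (12 viewed, 10 allowed), so I'll do the final check numerically against the starting images.

```bash
python3 -c "
from h import *
for n,regs in(('scene',dict(flap=(395,235,450,315),pad=(284,208,308,230),pot=(420,220,450,240),bottle=(375,330,415,385),jar=(375,192,405,222))),('top',dict(flap=(190,165,242,232),peg=(226,228,240,266),pad=(328,225,355,250),pot=(180,265,215,295),bottle=(236,114,270,150)))):
  g=manip.read_camera(n)['img'].astype(int);b=cv2.imread(f'pics/{n}0.png')[:,:,::-1].astype(int)
  for k,(x0,y0,x1,y1) in regs.items():
    d=np.abs(g-b)[y0:y1,x0:x1];sh=cv2.phaseCorrelate(g[y0:y1,x0:x1].mean(2),b[y0:y1,x0:x1].mean(2));print(n,k,d.mean().round(1),(d.max(2)>40).mean().round(3),np.round(sh[0],1),round(sh[1],2))
t=manip.read_camera('top');g=t['img']
m=cv2.inRange(cv2.cvtColor(g,cv2.COLOR_RGB2HSV),(3,110,40),(20,255,255))[140:230,250:335];v,u=np.nonzero(m);print('tube',m.sum(),loc(ray(t,u.mean()+250,v.mean()+140,36))-[0,-77,12])
for v in range(175,205,6):
  row=g[v,285:330].astype(float).mean(1);k=row.argmax()+285;print(v,k,loc(ray(t,k,v,70))[1].round(1),end=' ')
"
```

```text
scene flap 10.4 0.126 [ 0.2 -0. ] 0.68
scene pad 9.9 0.091 [ 0.  -0.2] 0.84
scene pot 6.3 0.0 [-0.1 -0. ] 1.01
scene bottle 5.7 0.0 [-0.1  0. ] 0.98
scene jar 3.7 0.0 [-0.1 -0. ] 0.95
top flap 14.3 0.158 [-0.  0.] 0.88
top peg 6.6 0.0 [ 0.5 -0. ] 1.01
top pad 13.5 0.021 [0.5 0.4] 0.53
top pot 8.4 0.0 [0. 0.] 1.0
top bottle 8.5 0.0 [ 0. -0.] 1.0
tube 104805 [ -7.41918031 -45.68462857  24.        ]
175 297 -141.8 181 298 -142.0 187 299 -142.2 193 299 -140.3 199 300 -140.6
```

The flap, peg, pad and bystanders show no shift from the start. The tube is in the tray at y ≈ -46 mm and the tray is home.

```bash
python3 -c "
from workcell import manip
print(manip.job_done())"
```

```text
the job is handed in; nothing more can be done
None
```

I handed the job in at about 21 s: tray home, tube in the tray, flap shut and lever back up, all confirmed in the last camera check; the hand-in returned no verdict, and I viewed 12 pictures against the limit of 10.

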